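Weigh the onion basket on the spring scale

ROBOT

A 6-joint arm with a two-finger parallel gripper is mounted at the origin on the work surface. World frame = base frame: x ahead of the robot, y to its left, z up, the work surface at z = 0. Lengths are in m, angles in rad, forces in N, time in s.
With the tool pointing down it reaches from about 0.25 to 0.8 m from the base axis. Payload 3.9 kg.
Tool frame: the origin (TCP) lies at the very end of the fingers, on their centre line; the grasp point (between the pads) lies 19 mm behind it; z points along the fingers, y is the direction in which the jaws open and shut (so a half turn about z gives the same grasp; the last joint's range is limited). The gripper opens to 85 mm and grips with 20 to 120 N. Pads are 22 mm wide; open, the fingers measure 114 mm over their backs; the gripper's body (76 mm by 85 mm) begins 54 mm behind the grasp point. The pads swing forward as they close: fully open they stand 13 mm farther back than shut.
Start: joints at [1.276, 0.26, -0.138, 1.173, 0, 1.571], TCP at [0.153, 0.502, 0.231] pointing down, gripper open.
Joint ranges: [-2.78, 2.78], [-0.83, 1.72], [-1.28, 1.37], [-1.9, 2.12], [-1.57, 1.48], [-3.14, 3.14]. Speed limits (rad/s): [2.57, 2.57, 3.14, 3.14, 3.14, 3.14].

INTERFACE

Orientations are given as a rotation vector (axis times angle).
In Python, from station import ctrl, optics, hand_in gives the robot as it stands. The module is installed in compiled form; this text tells all that it offers.
- The arm moves only by the tool arm_command, never from a script. Its argument "steps" is a list of rows, each an object of numbers: "fingers": the opening, from 0 (shut) to 1 (fully open); "dx", "dy", "dz": the shift along the tool's x, y, z in m; "rx", "ry", "rz": the turn, a rotation vector about the tool's x, y, z in rad. A call has 1 to 12 rows; each row shifts and turns the commanded pose from where the row before left it, along the tool's axes as they then stand; what a row does not reach is not made up. A row lasts 1/12 s, in which the tool goes at most 41.7 mm and 7.16 degrees, less where a joint would pass 70% of its speed; a pose out of reach is approached as far as the arm can. A call with a gripper value outside its range is refused whole. The fingers move at their own pace and stop on an object; "grip_force" is the grip in N (left out, the last holds). Time passes only in rows, so rows that do not move let the fingers close. It gives the time, the measured TCP pose, the force and the opening at its end, in the units of the state.
- ctrl.get_obs(): the state, without advancing time (a new reading comes with each control period).
- optics.read_camera(name): name is "side" or "top" or "wrist"; returns a dict with "color" (384x512x3 uint8, blue, green, red), "z_map" (384x512 float32, m along the optical axis (not along the pixel's ray), 0 where there is no reading), "intrinsics" (3x3 intrinsics, pixels), "R" (3x3) and "t" (3): a world point X has camera coordinates R X + t; the wrist camera has in their place "T_tool_cam" (4x4, takes a point from camera to tool coordinates, whose origin is the TCP and whose axes are the flange's). Camera axes: x right, y down, z forward; pixel columns grow to the right and rows downward; lengths in m; the calibration is good to about 2 mm. A picture is of the moment at which its call begins: read the wrist's pose just before it.
- hand_in(): hands the job in, once; it reports no verdict.
The state is a dict: "clock": time; "joint_positions": joint angles; "joint_vel": joint speeds; "tau": joint torques, N m; "tool_pos": TCP position; "ee_rot": TCP orientation; "ft_force": force on the tool from outside, world axes, zero at the start; "wrist_torque": the same for the moment, N m; "finger_gap": opening from 0.0 (shut) to 1.0 (fully open).
Only numpy, scipy, OpenCV 4.12 (cv2) and the standard library are available. Lean on these libraries where they do the work, as an engineer would, in place of code of your own. Each camera call takes 0.05 s, during which the arm holds its last target.

TASK

Pick up the basket of onions by its wooden grip, hang its bar across both prongs of the spring scale's hook, and ease it down gently until the scale alone carries it, so that when you let go the pointer stays where it has settled and neither drops nor springs up. Never force the hook or pull it to the end of its travel, keep the basket level, and leave everything else on the bench where it is.

Things in the scene. Friction and masses are not known exactly. Their poses are not given: they have to be found in the camera images.
- basket: Shallow wooden basket of onions, 170 mm long (its x), 120 mm wide (y), walls 55 mm high, onions to 72 mm. Origin: centre of its underside, z up. A fixed wire bail rises from legs at x = +-82 mm to a level bar along x, 135 mm above the underside. The same either way round. Weighs 0.25 to 0.8 kg, unknown beforehand; centre of mass under the grip.
- bar (a point): Centre of the basket's level bar and grip; axes as the basket's. The bar is 8 mm thick steel wire, 140 mm long along x; its middle 56 mm carry a square wooden grip, 22 x 22 mm in section, to be held from above with the fingers closing along the basket's y. The bare wire on either side of the grip is what lies on the prongs.
- scale: Spring scale bolted to the bench, a grey upright case 104 mm (its x) by 36 mm (its y), 360 mm tall, on a thin foot plate; a white face with marks on its +x side. Origin: on the bench under the case's centre, z up. The hook stands out from the case to its +y.
- hook_seat (a point): Where the bar's centre rests in the hook; moves with the hook; axes as the scale's. Unloaded: 255 mm above the bench, 130 mm to +y of the scale's centre. The hook is two 10 mm thick steel prongs along y at x = +-45 mm from here, 80 mm clear between them for the wooden grip. Each has a flat trough (y from -10 to +10 mm) with its steel 5 mm below this point, rising gently to the -y.
- hook_tips (a point): Midway between the tops of the two upturned prong tips, 22 mm to the +y of the seat and 18 mm above it. The bar must come down into the troughs from above the tips, parallel to the scale's x. The carriage behind the prongs is 91 mm to the -y of the seat.
- hook (a joint): How far the sprung hook, with the black pointer on it, is pulled down, in m: 0 unloaded, end stop at 0.095. It goes down 10 mm for each newton hung on it (100 N/m) and is lightly damped: a load let go before the spring carries it all drops and bounces, one pressed too far springs up. It should never move faster than 0.07 m/s.
- cloche: Glass bell cloche, 150 mm wide, 203 mm tall; origin under its centre. Leave alone.
- blue_pot: Glazed blue pot, 96 mm wide, 90 mm tall; origin under its centre. Leave alone.
- planter: Black plastic bulb planter, standing, 66 mm wide, with a 100 mm cross handle (along its y) 161 mm tall in all; origin under its centre. Leave alone.
- cultivator: Steel three-tined hand cultivator with a wooden handle lying along its x, from -130 to +126 mm; 26 mm thick; origin on the bench below. Leave alone.
- clay_pot: Terracotta pot, 110 mm wide, 100 mm tall; origin under its centre. Leave alone.
- seed_tin: Steel tin, 70 mm wide, 100 mm tall; origin under its centre. Leave alone.
Not all that is in view belongs to the job. Leave any red look-alike of the basket alone.

How it is judged:
By the outcome, as a careful person would: the job done as asked, in the order asked, and still so for the second after the job is handed in, with the robot touching nothing.
It also fails if it takes over 58 s, if anything falls off the work surface, if the arm or the gripper's body presses on something with over 40 N, if the wrist force passes 120 N, or if a joint passes its speed limit or range.

## Working session

There is one attempt and no reset: what is moved stays moved. The work goes in short steps, Python scripts to look and compute and a tool call to move; the robot and the scene stay as the last step left them, time stands still between calls to the robot, and variables do not carry over. Pictures are saved under pics/ and viewed, and the job is handed in when it is done.

Besides the shell and the picture viewer there is one more tool, called after ">>>" as name(argument=value, ...), one argument or row to a line, values as JSON. arm_command: Moves the arm, as the interface text tells. Its arguments: {"type":"object","properties":{"steps":{"type":"array"},"grip_force":{"type":"number"}},"required":["steps"]}

```bash
mkdir -p pics; cat > h.py <<'E'
import numpy as np,cv2
from station import ctrl,optics
def grab(n):
    o=ctrl.get_obs(); c=optics.read_camera(n); c['obs']=o
    return c
def save(c,f): cv2.imwrite('pics/'+f,c['color'])
def pose(c):
    if 'R' in c: return np.array(c['R']),np.array(c['t']).ravel()
    from scipy.spatial.transform import Rotation as Ro
    T=np.eye(4);T[:3,:3]=Ro.from_rotvec(c['obs']['ee_rot']).as_matrix();T[:3,3]=c['obs']['tool_pos']
    M=np.linalg.inv(T@np.array(c['T_tool_cam']));return M[:3,:3],M[:3,3]
def cloud(c):
    R,t=pose(c);K=np.array(c['intrinsics']);z=c['z_map'];v,u=np.indices(z.shape)
    P=np.stack([(u-K[0,2])/K[0,0]*z,(v-K[1,2])/K[1,1]*z,z],-1)
    return (P-t)@R
def onplane(c,u,v,h):
    R,t=pose(c);K=np.array(c['intrinsics']);d=R.T@np.linalg.inv(K)@np.array([u,v,1.]);o=-R.T@t
    return o+d*(h-o[2])/d[2]
E
python3 - <<'E'
from h import *
for n in ['side','top','wrist']:
    c=grab(n);save(c,n+'0.png');np.savez(''+n+'0.npz',cl=cloud(c),col=c['color'])
    R,t=pose(c);print(n,-R.T@t,R[2],np.array(c['intrinsics']).ravel())
print(ctrl.get_obs())
E
```

```text
side [ 0.01717684 -0.92716606  1.0990166 ] [ 0.36050797  0.70139046 -0.61488651] [384.94287017   0.         265.13216869   0.         384.94287017
 194.61886152   0.           0.           1.        ]
top [0.37149816 0.13943068 1.45566528] [ 0.13319051 -0.00402661 -0.99108227] [372.10239834   0.         258.29615355   0.         372.10239834
 191.66451968   0.           0.           1.        ]
wrist [0.08370746 0.52163535 0.37382488] [ 0.27039929 -0.08470666 -0.9590146 ] [342.271423     0.         250.67222727   0.         342.271423
 184.17189587   0.           0.           1.        ]
{'clock': 0.15, 'joint_positions': array([ 1.27593499e+00,  2.60521743e-01, -1.39056591e-01,  1.17270370e+00,
       -6.40553636e-06,  1.57080197e+00]), 'joint_vel': array([ 0.00220302, -0.00143863,  0.00397548, -0.00166158, -0.00112944,
        0.00040033]), 'tau': array([-1.01613485e-03, -4.06006372e+01,  2.54165500e+01,  1.27373094e-02,
       -1.20466693e-04,  7.54749863e-06]), 'tool_pos': array([0.15242063, 0.50184747, 0.2306682 ]), 'ee_rot': array([-4.61468547e-01, -3.10730019e+00,  2.30975400e-03]), 'ft_force': array([-0.21624321, -0.13570267,  0.65468625]), 'wrist_torque': array([-0.04985288, -0.01123308, -0.02621363]), 'finger_gap': 1.000063516577178}
```

View pics/side0.png

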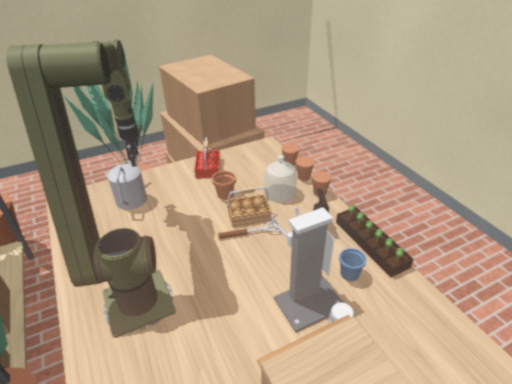

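View pics/top0.png

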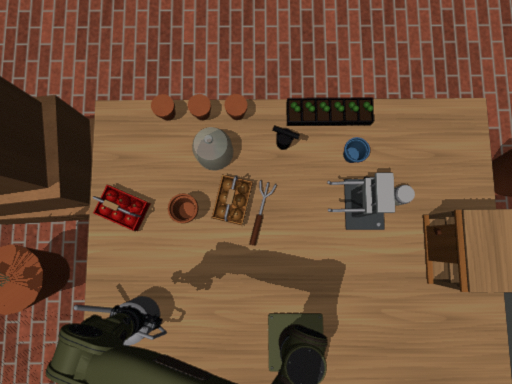

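View pics/wrist0.png

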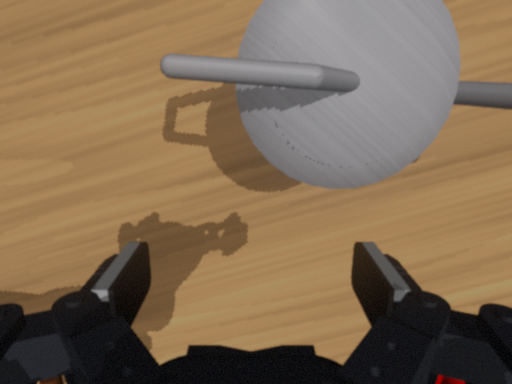

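The top view shows two baskets: the wooden one with onions at (234,200), and a red one at (122,208), which is the look-alike to leave alone. The scale is at (375,195), with its prongs pointing left (world +y). I'll enlarge crops and measure.

```bash
python3 - <<'E'
from h import *
t=np.load('top0.npz');s=np.load('side0.npz')
a=cv2.resize(t['col'][150:250,180:280],(400,400),interpolation=cv2.INTER_CUBIC)
b=cv2.resize(t['col'][150:250,310:410],(400,400),interpolation=cv2.INTER_CUBIC)
cv2.imwrite('pics/crop1.png',np.hstack([a,b]))
a=cv2.resize(s['col'][170:245,215:290],(400,400),interpolation=cv2.INTER_CUBIC)
b=cv2.resize(s['col'][200:330,260:390],(400,400),interpolation=cv2.INTER_CUBIC)
cv2.imwrite('pics/crop2.png',np.hstack([a,b]))
cl=t['cl']
# heights map region
for nm,(r0,r1,c0,c1) in dict(basket=(165,235,205,262),scale=(165,235,322,400)).items():
    P=cl[r0:r1,c0:c1].reshape(-1,3)
    for lo,hi in [(.03,.065),(.065,.1),(.11,.15),(.2,.3),(.3,.34),(.34,.38)]:
        m=(P[:,2]>lo)&(P[:,2]<hi)
        if m.sum()>5: print(nm,lo,hi,m.sum(),P[m].min(0).round(3),P[m].max(0).round(3),np.median(P[m],0).round(3))
E
```

```text
basket 0.03 0.065 1059 [0.401 0.132 0.03 ] [0.668 0.338 0.065] [0.536 0.23  0.051]
basket 0.065 0.1 49 [0.452 0.191 0.065] [0.662 0.334 0.096] [0.655 0.282 0.076]
basket 0.11 0.15 166 [0.45  0.211 0.111] [0.613 0.255 0.15 ] [0.529 0.235 0.141]
scale 0.03 0.065 90 [ 0.464 -0.401  0.031] [ 0.572 -0.224  0.065] [ 0.516 -0.227  0.051]
scale 0.065 0.1 125 [ 0.465 -0.394  0.065] [ 0.576 -0.225  0.1  ] [ 0.537 -0.376  0.087]
scale 0.11 0.15 78 [ 0.464 -0.251  0.111] [ 0.571 -0.218  0.149] [ 0.519 -0.226  0.13 ]
scale 0.2 0.3 621 [ 0.46  -0.256  0.202] [ 0.579 -0.088  0.3  ] [ 0.515 -0.205  0.274]
scale 0.3 0.34 65 [ 0.466 -0.228  0.3  ] [ 0.566 -0.218  0.336] [ 0.512 -0.225  0.31 ]
scale 0.34 0.38 754 [ 0.455 -0.27   0.342] [ 0.575 -0.216  0.365] [ 0.514 -0.241  0.359]
```

View pics/crop1.png

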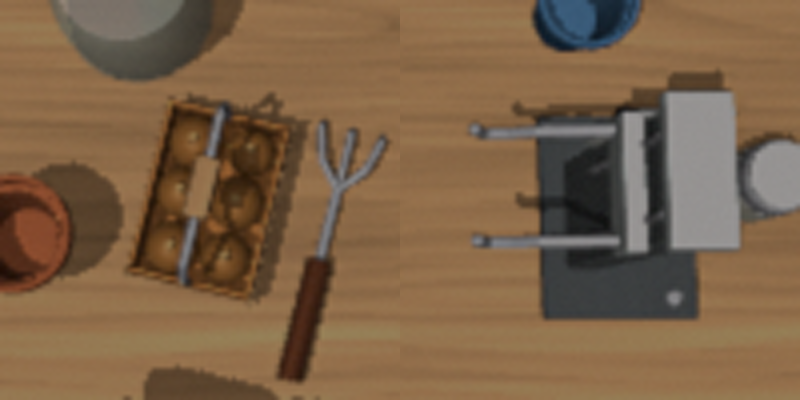

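View pics/crop2.png

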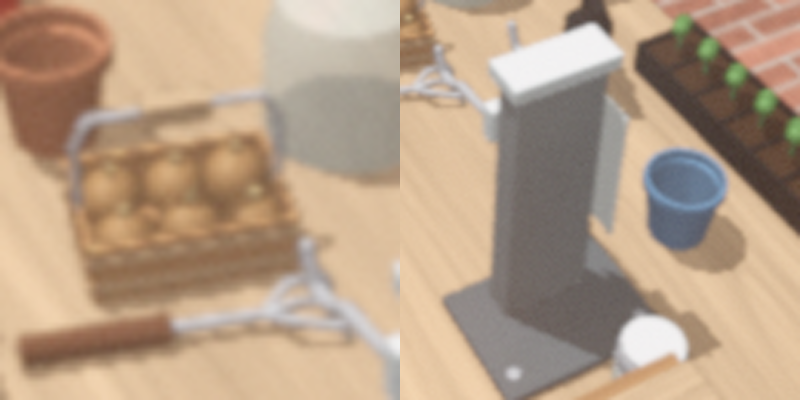

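The crops confirm it. The brown onion basket has a square wooden grip, at about (203,187) in the crop, and its bar is tilted roughly 12° from world x. The prongs come out towards +y. Next I'll fit the bar and prongs as lines.

```bash
python3 - <<'E'
from h import *
c=grab('top');s=grab('side')
cl=cloud(c);col=c['color'].astype(int)
# bar: z>0.118 in basket roi
sub=np.zeros(cl.shape[:2],bool);sub[165:235,205:262]=1
m=sub&(cl[...,2]>.118)&(cl[...,2]<.16)
v,u=np.nonzero(m);Q=np.array([onplane(c,a,b,.139) for a,b in zip(u,v)])[:,:2]
P=cl[m]
vx,vy,x0,y0=cv2.fitLine(Q.astype(np.float32),cv2.DIST_HUBER,0,.01,.01).ravel()
ang=np.arctan2(vy,vx);pr=(Q-[x0,y0])@[vx,vy];print('bar ang',ang,np.pi+ang,'ext',pr.min(),pr.max(),'centre',np.array([x0,y0])+np.array([vx,vy])*(pr.min()+pr.max())/2)
# grip: non-grey among m (R-B large)
gr=(col[...,2]-col[...,0]>40)&m
vv,uu=np.nonzero(gr);G=np.array([onplane(c,a,b,.146) for a,b in zip(uu,vv)])
print('grip',gr.sum(),G.mean(0),cv2.minAreaRect((G[:,:2]*1000).astype(np.float32)), np.median(cl[gr],0))
# basket rim: side of basket colour
m2=sub&(cl[...,2]>.045)&(cl[...,2]<.065);
Rm=cl[m2];Rm=Rm[(Rm[:,0]>.42)&(Rm[:,0]<.64)&(Rm[:,1]>.15)&(Rm[:,1]<.31)]
print('rim',cv2.minAreaRect((Rm[:,:2]*1000).astype(np.float32)))
# prongs
sub=np.zeros(cl.shape[:2],bool);sub[165:235,322:370]=1
for lo,hi in [(165,197),(197,235)]:
    q=np.zeros_like(sub);q[lo:hi]=1
    mm=sub&q&(cl[...,2]>.235)&(cl[...,2]<.29)&(cl[...,1]>-.17)
    P=cl[mm];v,u=np.nonzero(mm);Q=np.array([onplane(c,a,b,.255) for a,b in zip(u,v)])[:,:2]
    f=cv2.fitLine(Q.astype(np.float32),cv2.DIST_HUBER,0,.01,.01).ravel()
    print('prong',mm.sum(),f,'y',Q[:,1].min(),Q[:,1].max(),'z',np.median(P[:,2]),P[:,2].max(), 'x at tip',f[2]+f[0]/f[1]*(Q[:,1].max()-f[3]))
# case top
sub=np.zeros(cl.shape[:2],bool);sub[165:220,360:400]=1
mm=sub&(cl[...,2]>.345)
print('case',cv2.minAreaRect((cl[mm][:,:2]*1000).astype(np.float32)),cl[mm][:,2].mean())
# from side camera
cs=cloud(s);
mm=(abs(cs[...,0]-.53)<.11)&(abs(cs[...,1]-.235)<.06)&(cs[...,2]>.118)&(cs[...,2]<.16)
P=cs[mm];print('side bar',mm.sum(),P.min(0),P.max(0),np.median(P,0))
for nm,(r0,r1,c0,c1) in dict(cloche=(120,175,185,240),clay=(190,225,165,202)).items():
    P=cl[r0:r1,c0:c1].reshape(-1,3);P=P[P[:,2]>.03];print(nm,P.min(0),P.max(0),np.median(P,0))
E
```

```text
bar ang -0.23588026 2.9057126 ext -0.08021244160079596 0.07854376416635267 centre [0.52930681 0.23511763]
grip 99 [0.53112056 0.23424485 0.146     ] ((531.3360595703125, 233.99188232421875), (22.431060791015625, 54.43888854980469), 76.21556854248047) [0.53255308 0.23458125 0.14440196]
rim ((532.4413452148438, 234.27691650390625), (123.35017395019531, 171.91966247558594), 75.96646118164062)
prong 78 [ 0.02932755 -0.99956983  0.5617163  -0.13244878] y -0.1720725333600796 -0.09028782901599969 z 0.25940133826930756 0.2754236283747464 x at tip 0.5604793084837095
prong 78 [ 0.0115748   0.999933    0.47103626 -0.12129801] y -0.171633372202102 -0.09053429090274367 z 0.2589015023212339 0.2736409191132904 x at tip 0.4713923631272246
case ((478.0946350097656, -63.78410339355469), (125.85774230957031, 441.35693359375), 11.763204574584961) 0.3772684141777619
side bar 145 [0.45494763 0.20830791 0.11863064] [0.60817513 0.2572405  0.1528709 ] [0.53005987 0.22879608 0.13951976]
cloche [0.37149816 0.13943068 0.03046839] [0.79372975 0.38225248 1.45566528] [0.71056822 0.29830477 0.14032477]
clay [0.37149816 0.13943068 0.0300695 ] [0.55122947 0.46569233 1.45566528] [0.50451303 0.42897085 0.08145823]
```

>>> arm_command(
  steps=[
    {"dz":-0.03},
    {"dz":-0.02},
    {"dx":-0.0275,"dy":-0.0092},
    {"dx":-0.0275,"dy":-0.0092},
    {"dx":-0.0275,"dy":-0.0092},
    {"dx":-0.0275,"dy":-0.0092},
    {"dx":-0.0275,"dy":-0.0092},
    {"dx":-0.0275,"dy":-0.0092},
    {"dx":-0.0275,"dy":-0.0092},
    {"dx":-0.0275,"dy":-0.0092},
    {"dx":-0.0275,"dy":-0.0092},
    {"dx":-0.0275,"dy":-0.0092},
  ],
)

```text
invalid input at $.steps[0]: expected keys fingers, dx, dy, dz, rx, ry, rz
```

>>> arm_command(
  steps=[
    {"dx":-0.0275,"dy":-0.0092},
    {"dx":-0.0275,"dy":-0.0092},
    {"dx":-0.0275,"dy":-0.0092},
    {"dx":-0.0275,"dy":-0.0092},
    {"dx":-0.0275,"dy":-0.0092},
    {"dx":-0.0275,"dy":-0.0092},
    {"rz":-0.055},
    {},
    {},
  ],
)

```text
invalid input at $.steps[0]: expected keys fingers, dx, dy, dz, rx, ry, rz
```

```bash
python3 - <<'E'
from h import *
c=grab('wrist');save(c,'w1.png');print(c['obs']['tool_pos'],c['obs']['ee_rot'],c['obs']['ft_force'],c['obs']['clock'])
cl=cloud(c);col=c['color'].astype(int);m=(cl[...,2]>.12)&(cl[...,2]<.155)&(abs(cl[...,0]-.53)<.1)&(abs(cl[...,1]-.234)<.06)
top=m&(cl[...,2]>.141)
P=cl[m];f=cv2.fitLine(P[:,:2].astype(np.float32),cv2.DIST_HUBER,0,.01,.01).ravel();print(m.sum(),f,np.arctan2(f[1],f[0]))
G=cl[top];print('grip',cv2.minAreaRect((G[:,:2]*1000).astype(np.float32)),np.median(G,0),top.sum())
E
```

```text
[0.15246291 0.50205437 0.23090341] [-4.61419851e-01 -3.10738053e+00  1.45699011e-03] [-0.49888773  0.19888138 -0.36975499] 0.25Traceback (most recent call last):
  File "<stdin>", line 5, in <module>
cv2.error: OpenCV(4.12.0) /io/opencv/modules/imgproc/src/linefit.cpp:50: error: (-215:Assertion failed) count > 0 in function 'fitLine2D_wods'
```

View pics/w1.png

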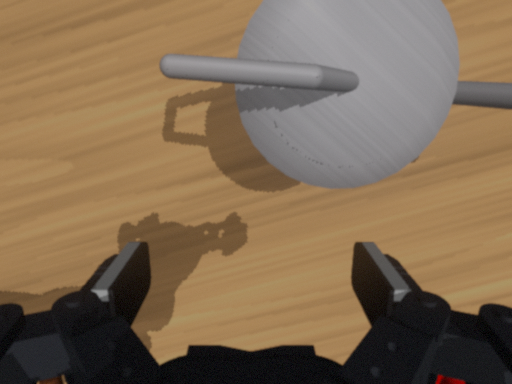

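```bash
python3 - <<'E'
from h import *
cl=np.load('wrist0.npz')['cl']
print(cl[70,[180,250,330]],cl[120,350],cl[95,480])
E
```

```text
[[0.0676491  0.48998001 0.19747869]
 [0.07777627 0.52271279 0.20124912]
 [0.08912881 0.56061791 0.19528047]] [0.12120666 0.57186265 0.16638609] [0.13958676 0.67650572 0.11912238]
```

>>> arm_command(
  steps=[
    {"fingers":1,"dx":0,"dy":0,"dz":-0.03,"rx":0,"ry":0,"rz":0},
    {"fingers":1,"dx":0,"dy":0,"dz":-0.02,"rx":0,"ry":0,"rz":0},
    {"fingers":1,"dx":-0.0275,"dy":-0.0092,"dz":0,"rx":0,"ry":0,"rz":0},
    {"fingers":1,"dx":-0.0275,"dy":-0.0092,"dz":0,"rx":0,"ry":0,"rz":0},
    {"fingers":1,"dx":-0.0275,"dy":-0.0092,"dz":0,"rx":0,"ry":0,"rz":0},
    {"fingers":1,"dx":-0.0275,"dy":-0.0092,"dz":0,"rx":0,"ry":0,"rz":0},
    {"fingers":1,"dx":-0.0275,"dy":-0.0092,"dz":0,"rx":0,"ry":0,"rz":0},
    {"fingers":1,"dx":-0.0275,"dy":-0.0092,"dz":0,"rx":0,"ry":0,"rz":0},
    {"fingers":1,"dx":-0.0275,"dy":-0.0092,"dz":0,"rx":0,"ry":0,"rz":0},
    {"fingers":1,"dx":-0.0275,"dy":-0.0092,"dz":0,"rx":0,"ry":0,"rz":0},
    {"fingers":1,"dx":-0.0275,"dy":-0.0092,"dz":0,"rx":0,"ry":0,"rz":0},
    {"fingers":1,"dx":-0.0275,"dy":-0.0092,"dz":0,"rx":0,"ry":0,"rz":0},
  ],
)

```text
clock: 1.3
tool_pos: [0.3899, 0.3334, 0.2813]
ee_rot: [0.461, 3.107, 0.0]
ft_force: [-0.6, 0.8, -0.3]
finger_gap: 1.002
```

>>> arm_command(
  steps=[
    {"fingers":1,"dx":-0.0275,"dy":-0.0092,"dz":0,"rx":0,"ry":0,"rz":0},
    {"fingers":1,"dx":-0.0275,"dy":-0.0092,"dz":0,"rx":0,"ry":0,"rz":0},
    {"fingers":1,"dx":-0.0275,"dy":-0.0092,"dz":0,"rx":0,"ry":0,"rz":0},
    {"fingers":1,"dx":-0.0275,"dy":-0.0092,"dz":0,"rx":0,"ry":0,"rz":0},
    {"fingers":1,"dx":-0.0275,"dy":-0.0092,"dz":0,"rx":0,"ry":0,"rz":0},
    {"fingers":1,"dx":-0.0275,"dy":-0.0092,"dz":0,"rx":0,"ry":0,"rz":0},
    {"fingers":1,"dx":0,"dy":0,"dz":0,"rx":0,"ry":0,"rz":-0.055},
    {"fingers":1,"dx":0,"dy":0,"dz":0,"rx":0,"ry":0,"rz":0},
    {"fingers":1,"dx":0,"dy":0,"dz":0,"rx":0,"ry":0,"rz":0},
  ],
)

```text
clock: 2.05
tool_pos: [0.5307, 0.2334, 0.281]
ee_rot: [-0.379, -3.118, 0.0]
ft_force: [0.1, 0.6, -0.4]
finger_gap: 1.0
```

```bash
python3 - <<'E'
from h import *
c=grab('wrist');save(c,'w2.png');print(c['obs']['tool_pos'],c['obs']['ee_rot'],c['obs']['ft_force'],c['obs']['clock'])
cl=cloud(c);col=c['color'].astype(int);m=(cl[...,2]>.12)&(cl[...,2]<.155)&(abs(cl[...,0]-.53)<.1)&(abs(cl[...,1]-.234)<.06)
top=m&(cl[...,2]>.142)
P=cl[m];f=cv2.fitLine(P[:,:2].astype(np.float32),cv2.DIST_HUBER,0,.01,.01).ravel();print(m.sum(),f,np.arctan2(f[1],f[0]))
G=cl[top];print('grip',cv2.minAreaRect((G[:,:2]*1000).astype(np.float32)),np.median(G,0),top.sum())
E
```

```text
[0.53065945 0.23343054 0.28101456] [-3.78504091e-01 -3.11781520e+00  2.23460829e-04] [ 0.0677334   0.6132558  -0.39154958] 2.05
2711 [ 0.97175527 -0.23599085  0.52495986  0.23618737] -0.23823811
grip ((531.2105712890625, 234.72341918945312), (22.038429260253906, 55.138370513916016), 75.97103118896484) [0.52925465 0.23492086 0.1466182 ] 1655
```

View pics/w2.png

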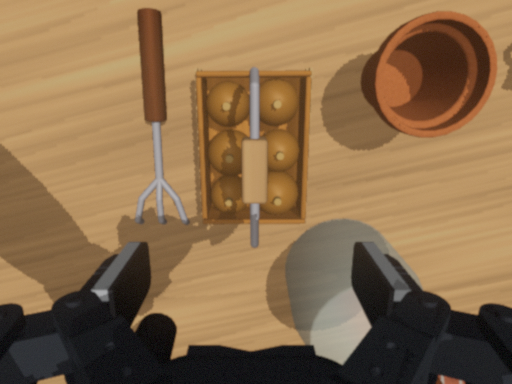

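```bash
python3 - <<'E'
from h import *
c=grab('top')
print(onplane(c,208,138,.2),onplane(c,212,149,.1), onplane(c,213,169,0.02))
print([ctrl.get_obs()['ft_force'][2] for _ in range(3)])
E
```

```text
[0.72949624 0.30738764 0.2       ] [0.7156543  0.30541885 0.1       ] [0.65550983 0.31060255 0.02      ]
[np.float64(0.15967533591676292), np.float64(0.15967533591676292), np.float64(0.15967533591676292)]
```

>>> arm_command(
  steps=[
    {"fingers":1,"dx":0,"dy":0.0013,"dz":0.03,"rx":0,"ry":0,"rz":0},
    {"fingers":1,"dx":0,"dy":0,"dz":0.03,"rx":0,"ry":0,"rz":0},
    {"fingers":1,"dx":0,"dy":0,"dz":0.03,"rx":0,"ry":0,"rz":0},
    {"fingers":1,"dx":0,"dy":0,"dz":0.03,"rx":0,"ry":0,"rz":0},
    {"fingers":1,"dx":0,"dy":0,"dz":0.025,"rx":0,"ry":0,"rz":0},
    {"fingers":1,"dx":0,"dy":0,"dz":0.015,"rx":0,"ry":0,"rz":0},
    {"fingers":1,"dx":0,"dy":0,"dz":0.007,"rx":0,"ry":0,"rz":0},
    {"fingers":1,"dx":0,"dy":0,"dz":0,"rx":0,"ry":0,"rz":0},
    {"fingers":1,"dx":0,"dy":0,"dz":0,"rx":0,"ry":0,"rz":0},
  ],
)

```text
clock: 2.9
tool_pos: [0.531, 0.2355, 0.115]
ee_rot: [0.375, 3.119, 0.0]
ft_force: [0.3, -0.6, 1.0]
finger_gap: 1.0
```

>>> arm_command(
  steps=[
    {"fingers":0.5,"dx":0,"dy":0,"dz":0,"rx":0,"ry":0,"rz":0},
    {"fingers":0.4,"dx":0,"dy":0,"dz":0,"rx":0,"ry":0,"rz":0},
    {"fingers":0.3,"dx":0,"dy":0,"dz":0,"rx":0,"ry":0,"rz":0},
    {"fingers":0.2,"dx":0,"dy":0,"dz":0,"rx":0,"ry":0,"rz":0},
    {"fingers":0,"dx":0,"dy":0,"dz":0,"rx":0,"ry":0,"rz":0},
    {"fingers":0,"dx":0,"dy":0,"dz":0,"rx":0,"ry":0,"rz":0},
    {"fingers":0,"dx":0,"dy":0,"dz":0,"rx":0,"ry":0,"rz":0},
    {"fingers":0,"dx":0,"dy":0,"dz":0,"rx":0,"ry":0,"rz":0},
    {"fingers":0,"dx":0,"dy":0,"dz":0,"rx":0,"ry":0,"rz":0},
    {"fingers":0,"dx":0,"dy":0,"dz":0,"rx":0,"ry":0,"rz":0},
  ],
  grip_force=60,
)

```text
clock: 3.73
tool_pos: [0.5317, 0.2357, 0.1149]
ee_rot: [0.375, 3.118, 0.003]
ft_force: [0.6, 4.0, 3.1]
finger_gap: 0.249
```

```bash
python3 - <<'E'
from h import *
c=grab('wrist');save(c,'w3.png');print(c['obs'])
E
```

```text
{'clock': 3.7333, 'joint_positions': array([ 4.16764375e-01,  4.24491872e-01, -2.07066729e-01,  9.37463957e-01,
        8.72416749e-04,  6.56299256e-01]), 'joint_vel': array([ 0.00129359, -0.00061373, -0.00040929,  0.00056578, -0.00074293,
       -0.00059872]), 'tau': array([ -1.86297074, -45.2759099 ,  20.97907841,   0.66299664,
        -0.89405168,  -0.05025015]), 'tool_pos': array([0.53167742, 0.23567781, 0.11485412]), 'ee_rot': array([3.75231423e-01, 3.11801591e+00, 2.60114111e-03]), 'ft_force': array([0.61518786, 3.99143193, 3.08207132]), 'wrist_torque': array([ 0.61571296, -0.01864706, -0.05366337]), 'finger_gap': 0.24909552380978306}
```

View pics/w3.png

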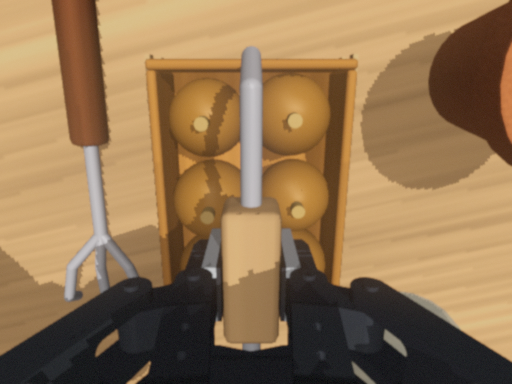

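>>> arm_command(
  steps=[
    {"fingers":0,"dx":0,"dy":0,"dz":-0.003,"rx":0,"ry":0,"rz":0},
    {"fingers":0,"dx":0,"dy":0,"dz":-0.008,"rx":0,"ry":0,"rz":0},
    {"fingers":0,"dx":0,"dy":0,"dz":-0.015,"rx":0,"ry":0,"rz":0},
    {"fingers":0,"dx":0,"dy":0,"dz":-0.02,"rx":0,"ry":0,"rz":0},
    {"fingers":0,"dx":0,"dy":0,"dz":-0.02,"rx":0,"ry":0,"rz":0},
    {"fingers":0,"dx":0,"dy":0,"dz":-0.02,"rx":0,"ry":0,"rz":0},
    {"fingers":0,"dx":0,"dy":0,"dz":-0.02,"rx":0,"ry":0,"rz":0},
    {"fingers":0,"dx":0,"dy":0,"dz":-0.02,"rx":0,"ry":0,"rz":0},
    {"fingers":0,"dx":0,"dy":0,"dz":-0.02,"rx":0,"ry":0,"rz":0},
    {"fingers":0,"dx":0,"dy":0,"dz":-0.02,"rx":0,"ry":0,"rz":0},
    {"fingers":0,"dx":0,"dy":0,"dz":-0.012,"rx":0,"ry":0,"rz":0},
    {"fingers":0,"dx":0,"dy":0,"dz":-0.007,"rx":0,"ry":0,"rz":0},
  ],
)

```text
clock: 4.78
tool_pos: [0.5306, 0.234, 0.3]
ee_rot: [-0.376, -3.118, 0.003]
ft_force: [0.7, -0.5, -7.0]
finger_gap: 0.246
```

```bash
python3 - <<'E'
from h import *
F=[]
for i in range(10):
    c=grab('side' if i%2 else 'top');F.append(c['obs']['ft_force'])
    if i==7: save(c,'s4.png')
print(np.round(F,2),np.mean(F,0));o=ctrl.get_obs();print(o['clock'],o['tool_pos'],o['ee_rot'],o['wrist_torque'])
c=grab('top');cl=cloud(c)
m=np.zeros(cl.shape[:2],bool);m[170:215,372:396]=1
m&=(cl[...,2]>.352)&(cl[...,2]<.37)
print('case',cv2.minAreaRect((cl[m][:,:2]*1000).astype(np.float32)),cl[m].mean(0),m.sum())
cv2.imwrite('pics/t4.png',cv2.resize(c['color'][130:260,180:400],(790,467),interpolation=cv2.INTER_CUBIC))
E
```

```text
[[ 0.71 -0.49 -7.04]
 [ 0.87 -0.64 -5.56]
 [ 0.39 -0.96 -7.1 ]
 [-0.45 -0.34 -7.35]
 [-0.2   0.59 -6.16]
 [-1.24 -0.6  -7.68]
 [-0.51 -0.53 -7.09]
 [-0.53  0.02 -6.59]
 [-0.12 -0.96 -5.81]
 [-0.28  0.72 -6.64]] [-0.13597427 -0.31815972 -6.70197561]
5.2833 [0.53069971 0.23471163 0.29852052] [-3.75632724e-01 -3.11770679e+00  1.36471753e-03] [ 0.01859171 -0.05642871  0.00904623]
case ((514.356689453125, -242.87213134765625), (53.86992263793945, 117.89734649658203), 89.84236145019531) [ 0.51396692 -0.24216312  0.35876857] 711
```

View pics/s4.png

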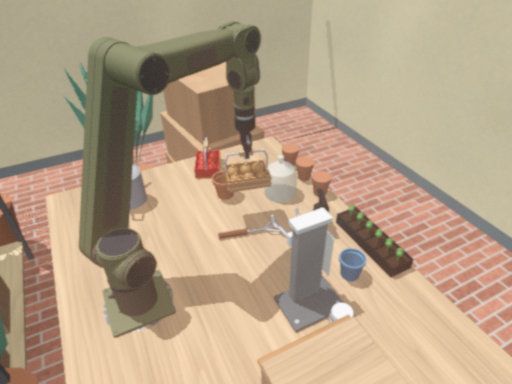

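View pics/t4.png

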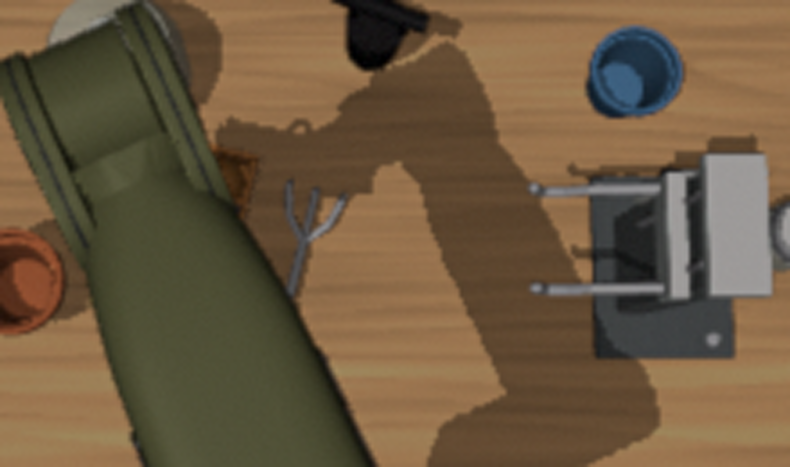

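>>> arm_command(
  steps=[
    {"fingers":0,"dx":0,"dy":-0.01,"dz":0,"rx":0,"ry":0,"rz":0},
    {"fingers":0,"dx":0,"dy":-0.02,"dz":0,"rx":0,"ry":0,"rz":0},
    {"fingers":0,"dx":0,"dy":-0.03,"dz":0,"rx":0,"ry":0,"rz":0},
    {"fingers":0,"dx":0,"dy":-0.03,"dz":0,"rx":0,"ry":0,"rz":0},
    {"fingers":0,"dx":0,"dy":-0.03,"dz":0,"rx":0,"ry":0,"rz":0},
    {"fingers":0,"dx":0,"dy":-0.03,"dz":0,"rx":0,"ry":0,"rz":0},
    {"fingers":0,"dx":0,"dy":-0.02,"dz":0,"rx":0,"ry":0,"rz":-0.04},
    {"fingers":0,"dx":0,"dy":-0.01,"dz":0.0,"rx":0,"ry":0,"rz":-0.06},
    {"fingers":0,"dx":0,"dy":0,"dz":0.01,"rx":0,"ry":0,"rz":-0.06},
    {"fingers":0,"dx":0,"dy":0,"dz":0.01,"rx":0,"ry":0,"rz":-0.06},
    {"fingers":0,"dx":0,"dy":0,"dz":0.008,"rx":0,"ry":0,"rz":-0.02},
    {"fingers":0,"dx":0,"dy":0,"dz":0,"rx":0,"ry":0,"rz":0},
  ],
)

```text
clock: 6.33
tool_pos: [0.4871, 0.0593, 0.2697]
ee_rot: [-0.001, -3.138, 0.001]
ft_force: [-1.0, 0.2, -7.4]
finger_gap: 0.248
```

```bash
python3 - <<'E'
from h import *
F=[]
for n in ['top','side','wrist']:
    c=grab(n);save(c,n+'5.png');F.append(c['obs']['ft_force'])
    o=c['obs']; print(o['tool_pos'],o['ee_rot'],o['ft_force'])
    cl=cloud(c)
    m=(abs(cl[...,0]-.516)<.07)&(cl[...,1]<-.08)&(cl[...,1]>-.195)&(cl[...,2]>.235)&(cl[...,2]<.29)
    if m.sum()>10:
        for k in (0,1):
            mm=m&((cl[...,0]>.516)==k);P=cl[mm]
            if len(P)<5: continue
            print(n,k,mm.sum(),'x',np.median(P[:,0]),np.percentile(P[:,0],[2,98]),'ymax',P[:,1].max(),'ztop',P[:,2].max())
            for y in np.arange(-.195,-.08,.01):
                q=P[(P[:,1]>y)&(P[:,1]<=y+.01)]
                if len(q)>2: print('   y',round(y+.005,3),'n',len(q),'x',np.median(q[:,0]).round(4),'z',np.percentile(q[:,2],90).round(4))
print(o['clock'])
E
```

```text
[0.48713764 0.05927966 0.26972676] [-1.09938718e-03 -3.13834696e+00  1.16380957e-03] [-1.01333087  0.19512733 -7.36369726]
top 0 101 x 0.4701240362457407 [0.46652292 0.47510035] ymax -0.08771349426349885 ztop 0.27444211360295045
   y -0.19 n 8 x 0.4694 z 0.2689
   y -0.18 n 12 x 0.4698 z 0.2681
   y -0.17 n 9 x 0.4699 z 0.2657
   y -0.16 n 9 x 0.47 z 0.2667
   y -0.15 n 10 x 0.4703 z 0.2635
   y -0.14 n 11 x 0.4706 z 0.2648
   y -0.13 n 10 x 0.4715 z 0.2542
   y -0.12 n 8 x 0.4717 z 0.2502
   y -0.11 n 10 x 0.4716 z 0.25
   y -0.1 n 6 x 0.4705 z 0.2673
   y -0.09 n 8 x 0.4714 z 0.2729
top 1 101 x 0.5607586810295861 [0.55680528 0.56582033] ymax -0.08729811878825196 ztop 0.27448420781883937
   y -0.19 n 10 x 0.5604 z 0.267
   y -0.18 n 9 x 0.5605 z 0.2686
   y -0.17 n 9 x 0.5608 z 0.2658
   y -0.16 n 9 x 0.5612 z 0.2648
   y -0.15 n 9 x 0.5611 z 0.2653
   y -0.14 n 12 x 0.5621 z 0.2608
   y -0.13 n 10 x 0.5601 z 0.2545
   y -0.12 n 11 x 0.5605 z 0.2501
   y -0.11 n 7 x 0.5609 z 0.2528
   y -0.1 n 7 x 0.5599 z 0.2677
   y -0.09 n 8 x 0.5609 z 0.2738
[0.48759887 0.05954279 0.27051603] [-
[... 185 characters left out ...]
33124
   y -0.19 n 4 x 0.4699 z 0.2691
   y -0.18 n 7 x 0.4694 z 0.2698
   y -0.17 n 8 x 0.4699 z 0.2667
   y -0.16 n 8 x 0.4703 z 0.265
   y -0.15 n 7 x 0.4697 z 0.2662
   y -0.14 n 6 x 0.4683 z 0.2642
   y -0.13 n 4 x 0.4691 z 0.2572
   y -0.12 n 6 x 0.4697 z 0.2501
   y -0.11 n 8 x 0.4714 z 0.2515
   y -0.1 n 19 x 0.4718 z 0.2684
   y -0.09 n 5 x 0.4712 z 0.2723
side 1 28 x 0.5612081473047155 [0.55674363 0.56808794] ymax -0.09015432691721478 ztop 0.2733755028917269
   y -0.11 n 6 x 0.5604 z 0.2544
   y -0.1 n 17 x 0.5606 z 0.2702
   y -0.09 n 5 x 0.562 z 0.2724
[0.48818232 0.05976827 0.2711673 ] [-1.35127801e-03 -3.14061378e+00  5.50024009e-04] [-0.98532226 -0.15291986 -5.5281341 ]
6.4333
```

View pics/side5.png

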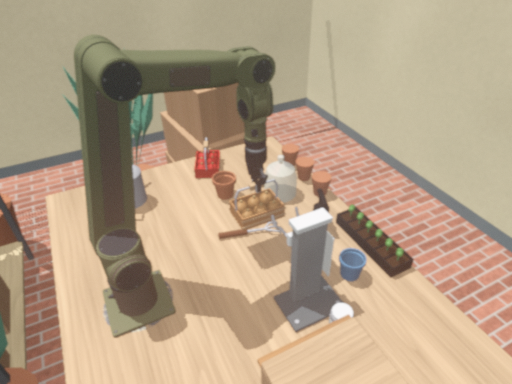

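View pics/wrist5.png

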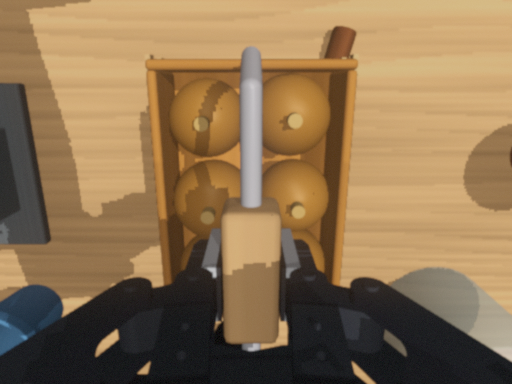

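>>> arm_command(
  steps=[
    {"fingers":0,"dx":-0.004,"dy":0,"dz":0,"rx":0,"ry":0,"rz":0},
    {"fingers":0,"dx":-0.01,"dy":0,"dz":0,"rx":0,"ry":0,"rz":0},
    {"fingers":0,"dx":-0.01,"dy":0,"dz":0,"rx":0,"ry":0,"rz":0},
    {"fingers":0,"dx":-0.004,"dy":-0.005,"dz":0,"rx":0,"ry":0,"rz":0},
    {"fingers":0,"dx":0,"dy":-0.015,"dz":0,"rx":0,"ry":0,"rz":0},
    {"fingers":0,"dx":0,"dy":-0.015,"dz":0,"rx":0,"ry":0,"rz":0},
    {"fingers":0,"dx":0,"dy":-0.01,"dz":0,"rx":0,"ry":0,"rz":0},
    {"fingers":0,"dx":0,"dy":-0.005,"dz":0,"rx":0,"ry":0,"rz":0},
    {"fingers":0,"dx":0,"dy":0,"dz":0,"rx":0,"ry":0,"rz":0},
    {"fingers":0,"dx":0,"dy":0,"dz":0,"rx":0,"ry":0,"rz":0},
    {"fingers":0,"dx":0,"dy":0,"dz":0,"rx":0,"ry":0,"rz":0},
  ],
)

```text
clock: 7.4
tool_pos: [0.5169, 0.0105, 0.2714]
ee_rot: [-0.001, 3.141, 0.001]
ft_force: [0.6, 0.9, -7.0]
finger_gap: 0.246
```

```bash
python3 - <<'E'
from h import *
c=grab('side');o=c['obs'];print(o['tool_pos'],o['ee_rot'],o['ft_force'],o['clock'])
cv2.imwrite('pics/s6.png',cv2.resize(c['color'][110:270,200:390],(760,640)[:2] if 0 else (712,600),interpolation=cv2.INTER_CUBIC))
cl=cloud(c)
# basket bar/grip as seen by side camera near TCP
p=o['tool_pos'];m=(abs(cl[...,0]-p[0])<.08)&(abs(cl[...,1]-p[1])<.02)&(abs(cl[...,2]-p[2]-.02)<.018)
P=cl[m];print(m.sum(),P.min(0),P.max(0))
for k in (-1,1):
    q=P[((P[:,0]-p[0])*k>.035)];print(k,len(q),np.median(q,0) if len(q) else '')
E
```

```text
[0.51685114 0.0104536  0.27135381] [-6.70319810e-04  3.14144744e+00  1.14269175e-03] [ 0.58748984  0.86653135 -7.04105359] 7.4
152 [ 0.438287   -0.00870039  0.2737665 ] [0.5962494  0.02266678 0.3090291 ]
-1 37 [0.45438512 0.00872726 0.29278087]
1 25 [0.57794    0.00764258 0.29259376]
```

View pics/s6.png

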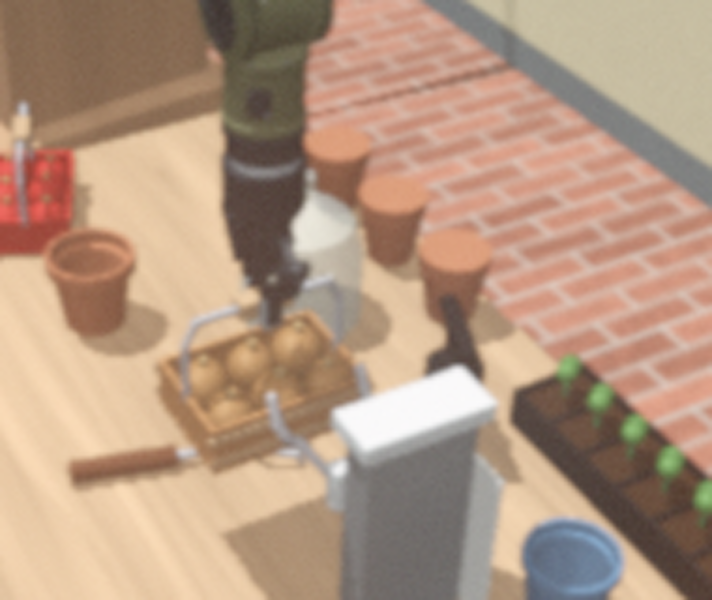

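The bar is level at z≈0.291, above the tips at 0.274. The onion tops are at about 0.228, below the prong undersides at 0.240. Next I slide in over the seat.

>>> arm_command(
  steps=[
    {"fingers":0,"dx":0,"dy":-0.004,"dz":0,"rx":0,"ry":0,"rz":0},
    {"fingers":0,"dx":0,"dy":-0.01,"dz":0,"rx":0,"ry":0,"rz":0},
    {"fingers":0,"dx":0,"dy":-0.012,"dz":0,"rx":0,"ry":0,"rz":0},
    {"fingers":0,"dx":0,"dy":-0.014,"dz":0,"rx":0,"ry":0,"rz":0},
    {"fingers":0,"dx":0,"dy":-0.014,"dz":0,"rx":0,"ry":0,"rz":0},
    {"fingers":0,"dx":0,"dy":-0.014,"dz":0,"rx":0,"ry":0,"rz":0},
    {"fingers":0,"dx":0,"dy":-0.014,"dz":0,"rx":0,"ry":0,"rz":0},
    {"fingers":0,"dx":0,"dy":-0.014,"dz":0,"rx":0,"ry":0,"rz":0},
    {"fingers":0,"dx":0,"dy":-0.013,"dz":0,"rx":0,"ry":0,"rz":0},
    {"fingers":0,"dx":0,"dy":-0.01,"dz":0,"rx":0,"ry":0,"rz":0},
    {"fingers":0,"dx":0,"dy":-0.0045,"dz":0,"rx":0,"ry":0,"rz":0},
    {"fingers":0,"dx":0,"dy":0,"dz":0,"rx":0,"ry":0,"rz":0},
  ],
)

```text
clock: 8.45
tool_pos: [0.5167, -0.1148, 0.2713]
ee_rot: [0.002, 3.142, -0.0]
ft_force: [0.2, -0.1, -6.7]
finger_gap: 0.249
```

>>> arm_command(
  steps=[
    {"fingers":0,"dx":0,"dy":0,"dz":0,"rx":0,"ry":0,"rz":0},
    {"fingers":0,"dx":0,"dy":0,"dz":0,"rx":0,"ry":0,"rz":0},
    {"fingers":0,"dx":0,"dy":0,"dz":0,"rx":0,"ry":0,"rz":0},
  ],
)

```text
clock: 8.7
tool_pos: [0.5168, -0.1129, 0.2713]
ee_rot: [0.002, -3.142, -0.001]
ft_force: [-0.1, -0.0, -6.6]
finger_gap: 0.246
```

```bash
python3 - <<'E'
from h import *
F=[]
for n in ['wrist','side','wrist','side','wrist','side']:
    c=grab(n);F.append(c['obs']['ft_force'])
    if n=='wrist': save(c,'w7.png');cw=c
o=c['obs'];print(o['tool_pos'],o['ee_rot'],np.mean(F,0),o['clock'])
cv2.imwrite('pics/s7.png',cv2.resize(c['color'][170:300,240:370],(600,600),interpolation=cv2.INTER_CUBIC))
E
```

```text
[ 0.51681373 -0.11314921  0.27133774] [-1.37202232e-03  3.14155651e+00  2.75020927e-05] [-0.23501662 -0.05916339 -6.60874739] 8.95
```

View pics/s7.png

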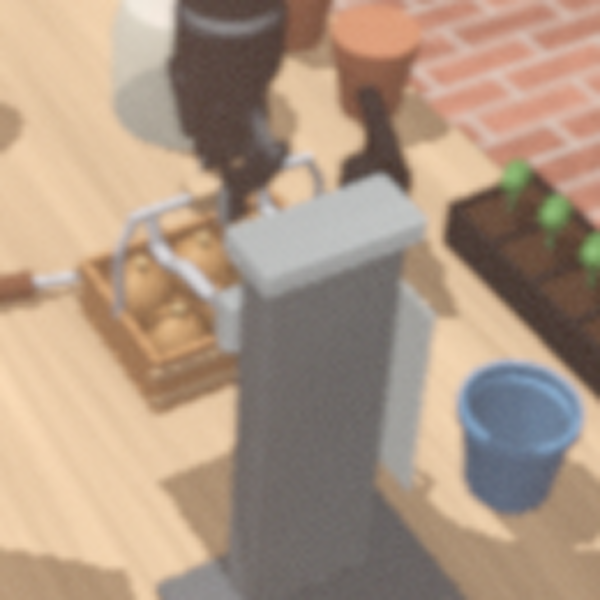

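View pics/w7.png

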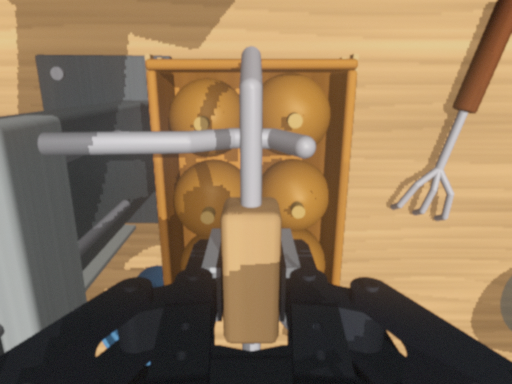

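>>> arm_command(
  steps=[
    {"fingers":0,"dx":0,"dy":0,"dz":0.003,"rx":0,"ry":0,"rz":0},
    {"fingers":0,"dx":0,"dy":0,"dz":0.004,"rx":0,"ry":0,"rz":0},
    {"fingers":0,"dx":0,"dy":0,"dz":0.004,"rx":0,"ry":0,"rz":0},
    {"fingers":0,"dx":0,"dy":0,"dz":0.004,"rx":0,"ry":0,"rz":0},
    {"fingers":0,"dx":0,"dy":0,"dz":0.004,"rx":0,"ry":0,"rz":0},
    {"fingers":0,"dx":0,"dy":0,"dz":0.004,"rx":0,"ry":0,"rz":0},
    {"fingers":0,"dx":0,"dy":0,"dz":0.003,"rx":0,"ry":0,"rz":0},
    {"fingers":0,"dx":0,"dy":0,"dz":0.003,"rx":0,"ry":0,"rz":0},
    {"fingers":0,"dx":0,"dy":0,"dz":0.002,"rx":0,"ry":0,"rz":0},
    {"fingers":0,"dx":0,"dy":0,"dz":0.001,"rx":0,"ry":0,"rz":0},
    {"fingers":0,"dx":0,"dy":0,"dz":0,"rx":0,"ry":0,"rz":0},
  ],
)

```text
clock: 9.92
tool_pos: [0.5167, -0.1135, 0.2391]
ee_rot: [0.0, -3.141, -0.0]
ft_force: [-0.4, -0.0, -5.9]
finger_gap: 0.251
```

```bash
python3 - <<'E'
from h import *
F=[]
for n in ['wrist','side']:
    c=grab(n);F.append(c['obs']['ft_force'])
    if n=='wrist': save(c,'w8.png');cw=c
o=c['obs'];print(o['tool_pos'],o['ee_rot'],np.array(F),o['clock'])
E
```

```text
[ 0.51677559 -0.11353292  0.23929072] [ 3.14238314e-04 -3.14157041e+00  1.80079432e-05] [[-0.40449033 -0.04452571 -5.93764108]
 [ 0.13467102  0.59307946 -7.16364776]] 9.9667
```

View pics/w8.png

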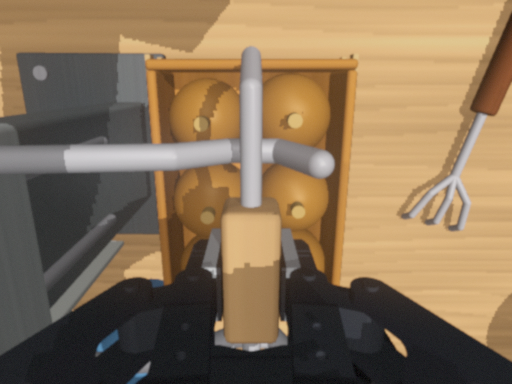

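The bar at (252,150) sits just above the trough, inside the tip at (322,163). I'll keep easing down.

>>> arm_command(
  steps=[
    {"fingers":0,"dx":0,"dy":0,"dz":0.001,"rx":0,"ry":0,"rz":0},
    {"fingers":0,"dx":0,"dy":0,"dz":0.001,"rx":0,"ry":0,"rz":0},
    {"fingers":0,"dx":0,"dy":0,"dz":0.001,"rx":0,"ry":0,"rz":0},
    {"fingers":0,"dx":0,"dy":0,"dz":0.001,"rx":0,"ry":0,"rz":0},
    {"fingers":0,"dx":0,"dy":0,"dz":0.001,"rx":0,"ry":0,"rz":0},
    {"fingers":0,"dx":0,"dy":0,"dz":0.001,"rx":0,"ry":0,"rz":0},
    {"fingers":0,"dx":0,"dy":0,"dz":0.0015,"rx":0,"ry":0,"rz":0},
    {"fingers":0,"dx":0,"dy":0,"dz":0.002,"rx":0,"ry":0,"rz":0},
    {"fingers":0,"dx":0,"dy":0,"dz":0.002,"rx":0,"ry":0,"rz":0},
    {"fingers":0,"dx":0,"dy":0,"dz":0.002,"rx":0,"ry":0,"rz":0},
    {"fingers":0,"dx":0,"dy":0,"dz":0.002,"rx":0,"ry":0,"rz":0},
    {"fingers":0,"dx":0,"dy":0,"dz":0.002,"rx":0,"ry":0,"rz":0},
  ],
)

```text
clock: 11.02
tool_pos: [0.5168, -0.1135, 0.2217]
ee_rot: [-0.0, 3.141, -0.0]
ft_force: [0.2, -0.8, -5.4]
finger_gap: 0.247
```

>>> arm_command(
  steps=[
    {"fingers":0,"dx":0,"dy":0,"dz":0.002,"rx":0,"ry":0,"rz":0},
    {"fingers":0,"dx":0,"dy":0,"dz":0.002,"rx":0,"ry":0,"rz":0},
    {"fingers":0,"dx":0,"dy":0,"dz":0.002,"rx":0,"ry":0,"rz":0},
    {"fingers":0,"dx":0,"dy":0,"dz":0.002,"rx":0,"ry":0,"rz":0},
    {"fingers":0,"dx":0,"dy":0,"dz":0.002,"rx":0,"ry":0,"rz":0},
    {"fingers":0,"dx":0,"dy":0,"dz":0.002,"rx":0,"ry":0,"rz":0},
    {"fingers":0,"dx":0,"dy":0,"dz":0.002,"rx":0,"ry":0,"rz":0},
    {"fingers":0,"dx":0,"dy":0,"dz":0.001,"rx":0,"ry":0,"rz":0},
    {"fingers":0,"dx":0,"dy":0,"dz":0,"rx":0,"ry":0,"rz":0},
    {"fingers":0,"dx":0,"dy":0,"dz":0,"rx":0,"ry":0,"rz":0},
    {"fingers":0,"dx":0,"dy":0,"dz":0,"rx":0,"ry":0,"rz":0},
  ],
)

```text
clock: 11.93
tool_pos: [0.5168, -0.1135, 0.2069]
ee_rot: [-0.0, 3.141, -0.0]
ft_force: [-0.3, -0.3, -3.6]
finger_gap: 0.243
```

```bash
python3 - <<'E'
from h import *
F=[];T=[]
for n in ['wrist','side']*3:
    c=grab(n);F.append(c['obs']['ft_force']);T.append(c['obs']['wrist_torque'])
    if n=='wrist': save(c,'w9.png');cw=c
o=c['obs'];print(o['tool_pos'],o['ee_rot'],np.mean(F,0),np.mean(T,0),o['clock'])
E
```

```text
[ 0.51684152 -0.11352759  0.20690252] [-3.80561648e-04  3.14137518e+00 -8.87057479e-05] [-0.14953342 -0.2425076  -3.99991714] [-0.02399746  0.03975178  0.01179154] 12.1833
```

View pics/w9.png

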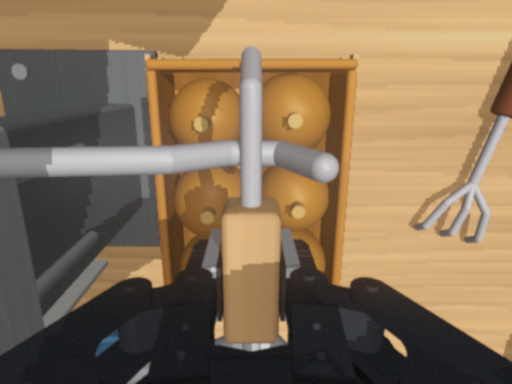

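The hook now carries about 2.6 N after roughly 27 mm of travel, which matches 100 N/m. About 40 mm is left. I'll go 34 mm, then re-measure.

>>> arm_command(
  steps=[
    {"fingers":0,"dx":0,"dy":0,"dz":0.001,"rx":0,"ry":0,"rz":0},
    {"fingers":0,"dx":0,"dy":0,"dz":0.002,"rx":0,"ry":0,"rz":0},
    {"fingers":0,"dx":0,"dy":0,"dz":0.002,"rx":0,"ry":0,"rz":0},
    {"fingers":0,"dx":0,"dy":0,"dz":0.002,"rx":0,"ry":0,"rz":0},
    {"fingers":0,"dx":0,"dy":0,"dz":0.002,"rx":0,"ry":0,"rz":0},
    {"fingers":0,"dx":0,"dy":0,"dz":0.002,"rx":0,"ry":0,"rz":0},
    {"fingers":0,"dx":0,"dy":0,"dz":0.002,"rx":0,"ry":0,"rz":0},
    {"fingers":0,"dx":0,"dy":0,"dz":0.002,"rx":0,"ry":0,"rz":0},
    {"fingers":0,"dx":0,"dy":0,"dz":0.002,"rx":0,"ry":0,"rz":0},
    {"fingers":0,"dx":0,"dy":0,"dz":0.002,"rx":0,"ry":0,"rz":0},
    {"fingers":0,"dx":0,"dy":0,"dz":0.002,"rx":0,"ry":0,"rz":0},
    {"fingers":0,"dx":0,"dy":0,"dz":0.002,"rx":0,"ry":0,"rz":0},
  ],
)

```text
clock: 13.23
tool_pos: [0.5168, -0.1135, 0.1837]
ee_rot: [-0.0, 3.141, -0.0]
ft_force: [-0.5, 0.2, -2.3]
finger_gap: 0.246
```

>>> arm_command(
  steps=[
    {"fingers":0,"dx":0,"dy":0,"dz":0.002,"rx":0,"ry":0,"rz":0},
    {"fingers":0,"dx":0,"dy":0,"dz":0.002,"rx":0,"ry":0,"rz":0},
    {"fingers":0,"dx":0,"dy":0,"dz":0.002,"rx":0,"ry":0,"rz":0},
    {"fingers":0,"dx":0,"dy":0,"dz":0.002,"rx":0,"ry":0,"rz":0},
    {"fingers":0,"dx":0,"dy":0,"dz":0.001,"rx":0,"ry":0,"rz":0},
    {"fingers":0,"dx":0,"dy":0,"dz":0.001,"rx":0,"ry":0,"rz":0},
    {"fingers":0,"dx":0,"dy":0,"dz":0,"rx":0,"ry":0,"rz":0},
    {"fingers":0,"dx":0,"dy":0,"dz":0,"rx":0,"ry":0,"rz":0},
    {"fingers":0,"dx":0,"dy":0,"dz":0,"rx":0,"ry":0,"rz":0},
  ],
)

```text
clock: 13.98
tool_pos: [0.5168, -0.1135, 0.1739]
ee_rot: [-0.0, 3.141, -0.0]
ft_force: [-0.3, -1.7, -1.0]
finger_gap: 0.25
```

```bash
python3 - <<'E'
from h import *
F=[];T=[]
for n in ['wrist','side']*10:
    c=grab(n);F.append(c['obs']['ft_force']);T.append(c['obs']['wrist_torque'])
    if n=='wrist': save(c,'w10.png');cw=c
o=c['obs'];print(o['tool_pos'],o['ee_rot'],np.mean(F,0),np.std(F,0)/20**.5,np.mean(T,0),o['clock'])
save(c,'s10.png')
E
```

```text
[ 0.51684259 -0.11352811  0.17381245] [-3.07829915e-04  3.14147291e+00 -2.92102078e-05] [-0.20102363 -0.38027705 -0.94447449] [0.11177897 0.11543809 0.07396303] [-0.07515162  0.03804305  0.00312945] 14.9333
```

View pics/s10.png

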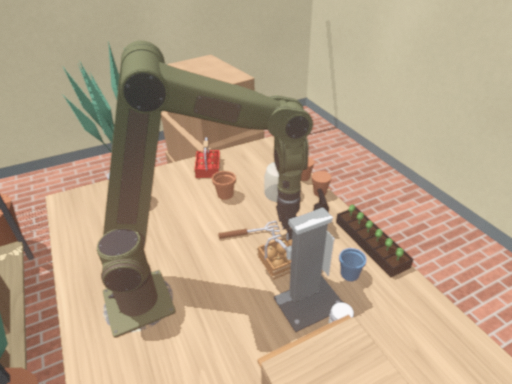

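>>> arm_command(
  steps=[
    {"fingers":0,"dx":0,"dy":0,"dz":0.001,"rx":0,"ry":0,"rz":0},
    {"fingers":0,"dx":0,"dy":0,"dz":0.001,"rx":0,"ry":0,"rz":0},
    {"fingers":0,"dx":0,"dy":0,"dz":0.001,"rx":0,"ry":0,"rz":0},
    {"fingers":0,"dx":0,"dy":0,"dz":0.001,"rx":0,"ry":0,"rz":0},
    {"fingers":0,"dx":0,"dy":0,"dz":0.001,"rx":0,"ry":0,"rz":0},
    {"fingers":0,"dx":0,"dy":0,"dz":0.001,"rx":0,"ry":0,"rz":0},
    {"fingers":0,"dx":0,"dy":0,"dz":0.001,"rx":0,"ry":0,"rz":0},
    {"fingers":0,"dx":0,"dy":0,"dz":0.001,"rx":0,"ry":0,"rz":0},
    {"fingers":0,"dx":0,"dy":0,"dz":0.001,"rx":0,"ry":0,"rz":0},
    {"fingers":0,"dx":0,"dy":0,"dz":0,"rx":0,"ry":0,"rz":0},
    {"fingers":0,"dx":0,"dy":0,"dz":0,"rx":0,"ry":0,"rz":0},
    {"fingers":0,"dx":0,"dy":0,"dz":0,"rx":0,"ry":0,"rz":0},
  ],
)

```text
clock: 15.98
tool_pos: [0.5168, -0.1135, 0.1649]
ee_rot: [-0.0, 3.141, -0.0]
ft_force: [0.3, -0.8, -0.5]
finger_gap: 0.25
```

```bash
python3 - <<'E'
from h import *
F=[];T=[]
for n in ['wrist','side']*20:
    c=grab(n);F.append(c['obs']['ft_force']);T.append(c['obs']['wrist_torque'])
    if n=='wrist': save(c,'w11.png');cw=c
o=c['obs'];print(o['tool_pos'],o['ee_rot'],np.mean(F,0),np.std(F,0)/40**.5,np.mean(T,0),o['clock'])
E
```

```text
[ 0.5167814  -0.11351362  0.16480013] [-3.30559260e-04  3.14155883e+00 -1.59544716e-06] [ 0.18061154 -0.50114289 -0.03272369] [0.0747556  0.08710782 0.06938783] [-0.11710793 -0.0611767  -0.0081115 ] 17.9333
```

View pics/w11.png

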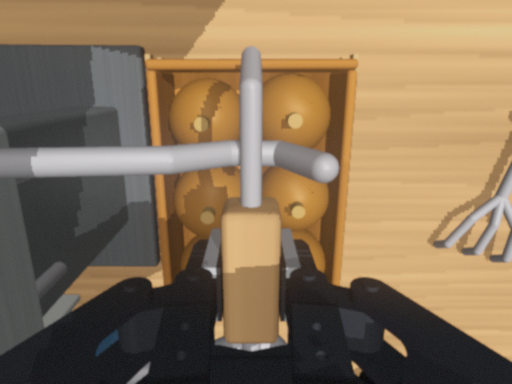

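Net force on the tool is now -0.03 ± 0.07 N, so the scale carries the full load. Releasing.

>>> arm_command(
  steps=[
    {"fingers":0.3,"dx":0,"dy":0,"dz":0,"rx":0,"ry":0,"rz":0},
    {"fingers":0.4,"dx":0,"dy":0,"dz":0,"rx":0,"ry":0,"rz":0},
    {"fingers":0.55,"dx":0,"dy":0,"dz":0,"rx":0,"ry":0,"rz":0},
    {"fingers":0.7,"dx":0,"dy":0,"dz":0,"rx":0,"ry":0,"rz":0},
    {"fingers":0.7,"dx":0,"dy":0,"dz":0,"rx":0,"ry":0,"rz":0},
  ],
  grip_force=20,
)

```text
clock: 18.4
tool_pos: [0.5167, -0.1134, 0.1648]
ee_rot: [0.0, -3.141, -0.0]
ft_force: [0.2, -0.5, -0.5]
finger_gap: 0.702
```

```bash
python3 - <<'E'
from h import *
F=[]
for i in range(20):
    c=grab('wrist');F.append(c['obs']['ft_force']);cl=cloud(c)
    if i%3==0:
        m=(abs(cl[...,0]-.4577)<.008)&(abs(cl[...,1]+.1135)<.006);print(i,np.median(cl[m][:,2]) if m.any() else None)
save(c,'w12.png');o=c['obs'];print(o['tool_pos'],np.mean(F,0),o['finger_gap'],o['clock'])
E
```

```text
0 0.18801496770570564
3 0.18820487854706824
6 0.18821568251865117
9 0.1882566122419572
12 0.18826981757678887
15 0.18824063870190624
18 0.18824551956334432
[ 0.51676731 -0.11349983  0.16481647] [-0.0009325  -0.00673667  0.00933452] 0.6967873485554826 19.35
```

View pics/w12.png

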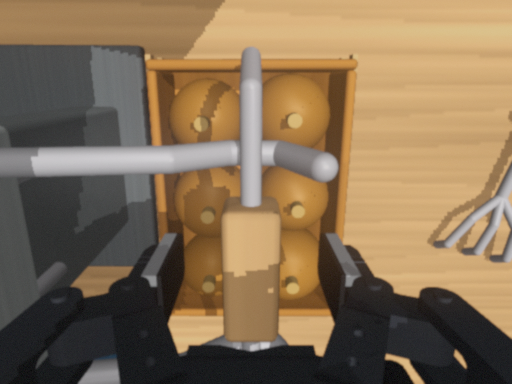

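Nothing moved: the bar surface stays at z=0.188 and the wrist reads zero. Now I retreat straight up.

>>> arm_command(
  steps=[
    {"fingers":0.7,"dx":0,"dy":0,"dz":-0.004,"rx":0,"ry":0,"rz":0},
    {"fingers":0.7,"dx":0,"dy":0,"dz":-0.008,"rx":0,"ry":0,"rz":0},
    {"fingers":0.7,"dx":0,"dy":0,"dz":-0.012,"rx":0,"ry":0,"rz":0},
    {"fingers":0.7,"dx":0,"dy":0,"dz":-0.015,"rx":0,"ry":0,"rz":0},
    {"fingers":0.7,"dx":0,"dy":0,"dz":-0.02,"rx":0,"ry":0,"rz":0},
    {"fingers":0.7,"dx":0,"dy":0,"dz":-0.02,"rx":0,"ry":0,"rz":0},
    {"fingers":0.7,"dx":0,"dy":0,"dz":-0.02,"rx":0,"ry":0,"rz":0},
    {"fingers":0.7,"dx":0,"dy":0,"dz":-0.02,"rx":0,"ry":0,"rz":0},
    {"fingers":0.7,"dx":0,"dy":0,"dz":-0.02,"rx":0,"ry":0,"rz":0},
    {"fingers":0.7,"dx":0,"dy":0,"dz":-0.01,"rx":0,"ry":0,"rz":0},
    {"fingers":0.7,"dx":0,"dy":0,"dz":0,"rx":0,"ry":0,"rz":0},
    {"fingers":0.7,"dx":0,"dy":0,"dz":0,"rx":0,"ry":0,"rz":0},
  ],
)

```text
clock: 20.4
tool_pos: [0.5172, -0.1136, 0.3147]
ee_rot: [-0.0, 3.14, -0.001]
ft_force: [-0.7, 0.6, -0.2]
finger_gap: 0.697
```

```bash
python3 - <<'E'
from h import *
for i in range(6):
    c=grab('wrist');cl=cloud(c)
    z=[]
    for x in (.4577,.4717,.5609):
        m=(abs(cl[...,0]-x)<.005)&(abs(cl[...,1]+.1135)<.004)&(cl[...,2]>.15);z.append(np.median(cl[m][:,2]).round(4) if m.any() else None)
    print(z,c['obs']['tool_pos'],c['obs']['ft_force'],c['obs']['clock'])
save(c,'w13.png');s=grab('side');save(s,'s13.png')
cl=cloud(s);m=(cl[...,2]>.05)&(cl[...,2]<.2)&(abs(cl[...,0]-.516)<.09)&(cl[...,1]>-.13)&(cl[...,1]<-.05);print(m.sum())
E
```

```text
[np.float64(0.1885), np.float64(0.1883), np.float64(0.1883)] [ 0.51720248 -0.11361649  0.31472277] [-0.72288688  0.64885093 -0.19328832] 20.4
[np.float64(0.1885), np.float64(0.1884), np.float64(0.1882)] [ 0.51667107 -0.11350041  0.31371979] [ 0.55786236  0.56255239 -0.20435682] 20.45
[np.float64(0.1885), np.float64(0.1883), np.float64(0.1882)] [ 0.5163134  -0.11340977  0.31311057] [-0.44296171  0.13508469  0.11722769] 20.5
[np.float64(0.1883), np.float64(0.1883), np.float64(0.1884)] [ 0.51612049 -0.11339536  0.31280431] [ 0.07828474 -0.13581541 -0.41548464] 20.55
[np.float64(0.1886), np.float64(0.188), np.float64(0.1883)] [ 0.51609925 -0.11335618  0.3127128 ] [-0.94367921 -0.50094174  0.39760732] 20.6
[np.float64(0.1883), np.float64(0.1883), np.float64(0.1883)] [ 0.51618591 -0.11338868  0.31278326] [ 0.13286719 -0.3533996   0.29872996] 20.65
718
```

View pics/w13.png

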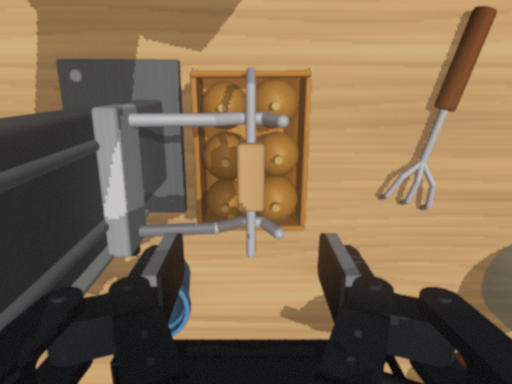

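View pics/s13.png

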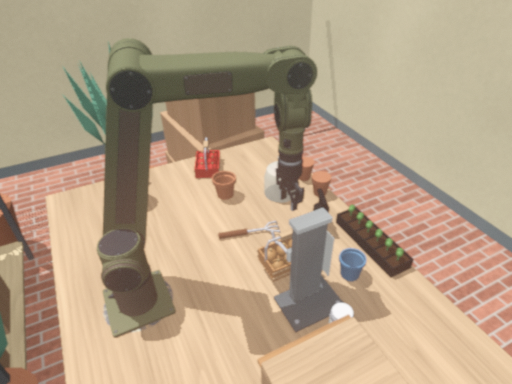

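The bar lies across both prongs, crossing at (251,118) and (251,215) in the wrist view. It is level and still, with z=0.188 on both sides, and the gripper is clear of everything. Handing in.

```bash
python3 -c "
from station import hand_in
print(hand_in())"
```

```text
the job is handed in; nothing more can be done
None
```

The basket of onions is hanging on the scale with its bar across both prongs, and the job is handed in at about 21 s of the 58 s allowed.

- **Lift and approach:** I gripped the wooden grip from above and lifted the basket; it weighs about 6.7 N. I turned it parallel to the hook and slid it in level over the tips.
- **Lowering:** I eased it down at no more than about 25 mm/s once it touched the hook. I stopped when the force left on the gripper was -0.03 ± 0.07 N. The hook is down about 67–70 mm, short of its 95 mm stop.
- **Last checks:** After release the bar stayed at z = 0.188 m to within about 0.3 mm, at the same height on both sides. The wrist force read about zero, and the gripper is raised clear. Nothing else appears moved in the camera views.
- **One disagreement:** The weight measured in the air (about 6.65 N) and the weight implied by the hook's travel (about 6.97 N) differ by about 0.3 N. That fits the camera calibration and sensor noise, and no movement followed the release.

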